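# Seat a specimen carrier in the microscope's gliding stage

## Task

Take the specimen carrier with the red cap by its post from the blue mat, set it down on the clear end of the grey stage plate, and slide it across the plate until it drops into the round pocket and lies fully home and level, then let go. Be gentle: slide it over the plate with light pressure only, never carry it through the air over the pocket, and leave the other things on the bench alone.

Things in the scene. Friction and masses are not known exactly. Their poses are not given: they have to be found in the camera images.
- stage: Fixed stage: white base 170 x 270 mm under a flat rimless grey plate, 140 (x) x 240 (y) mm, its top 52 mm above the table. Origin: centre of the underside, z up. The glide plate was left up to 6 mm off centre in stage x and y and is locked (holds 30 N); readings do not show this. In its +y half is one round pocket, white floor, sharp edge, 63 mm wide, 4 mm deep; the -y half is clear.
- pocket_area (a point): Point fixed to the stage at plate-top height, 55 mm towards +y of the stage's middle: the pocket's centre when the glide plate is centred. The true pocket centre lies within 6 mm of it along the stage's x and within 6 mm along its y. Same axes as the stage.
- clear_end (a point): Point fixed to the stage at plate-top height, 65 mm towards -y of the stage's middle, 120 mm from pocket_area: where a carrier can be set down flat, clear of the pocket and the plate's edge. Same axes as the stage.
- carrier_red_grip (a point): Carrier to seat: black disc 60 mm wide, 6 thick, on it a central round steel post 16 wide, 36 tall, its top 5 mm red; 42 mm tall in all, 110-220 g. Point: on the post's axis, 28 mm above the disc's underside, 22 above its upper face, the height to grip; z up. On a 3 mm blue mat, in any of 3 places 85 mm apart. Point's height: 80 mm when on the plate, 76 when home in the pocket.
- carrier_blue_grip (a point): A like carrier with a blue cap, to be left alone; the point as on the red one.
- carrier_white_grip (a point): A like carrier with a white cap, to be left alone; the point as on the red one.
- dish: Shallow glass dish, 90 mm wide, 16 mm tall; origin under its centre. Leave alone.
- jar: Amber jar with a white cap, 48 mm wide, 65 mm tall; origin under its centre. Leave alone.
- spacer: Brass ring, 44 mm wide, 8 mm tall; origin under its centre. Leave alone.
- brush: Flat brush, 160 mm long, lying flat; origin under its middle. Leave alone.
- slidebox: Green slide box, 85 x 35 x 30 mm; origin under its centre. Leave alone.

How it is judged:
On the way:
1. the red-capped carrier stands flat on the plate, at least 70 mm from the pocket area's middle (z of carrier_red_grip in the frame of stage between 0.0785 and 0.0815 m and angle between carrier_red_grip's own z axis and vertical below 0.05 rad and contact force between carrier_red and stage above 0.2 N and horizontal distance between carrier_red_grip and pocket_area above 0.07 m), for 0.1 s.
At the end, for the whole second after the job is handed in: The red-capped carrier is released and at rest in the pocket: its grip point 74 to 77.2 mm above the table (76 when home), within 12 mm of the pocket area's middle, the post within 0.03 rad of upright (z of carrier_red_grip in the frame of stage between 0.074 and 0.0772 m and horizontal distance between carrier_red_grip and pocket_area below 0.012 m and angle between carrier_red_grip's own z axis and vertical below 0.03 rad and linear speed of carrier_red below 0.01 m/s); the robot touches nothing.
It fails at once if the carrier is pressed or knocked against the stage with more than 30 N (contact force between carrier_red and stage above 30 N).
It fails at once if the carrier is carried more than 8 mm above the plate within 45 mm of the pocket area's middle (horizontal distance between carrier_red_grip and pocket_area below 0.045 m and z of carrier_red_grip in the frame of stage above 0.088 m).
It fails at once if any other loose thing (carrier, dish, jar, brass ring, brush, slide box) is moved more than 15 mm (distance of any of carrier_blue_grip, carrier_white_grip, dish, jar, spacer, brush, slidebox from where it was at the start of the episode above 0.015 m).
It also fails if it takes over 72 s, if anything falls off the work surface, if the arm or the gripper's body presses on something with over 40 N, if the wrist force passes 120 N, or if a joint passes its speed limit or range.

## Robot

A 6-joint arm with a two-finger parallel gripper is mounted at the origin on the work surface. World frame = base frame: x ahead of the robot, y to its left, z up, the work surface at z = 0. Lengths are in m, angles in rad, forces in N, time in s.
With the tool pointing down it reaches from about 0.3 to 0.875 m from the base axis. Payload 6.4 kg.
Tool frame: the origin (TCP) lies at the very end of the fingers, on their centre line; the grasp point (between the pads) lies 19 mm behind it; z points along the fingers, y is the line along which they close (so a half turn about z gives the same grasp; the last joint's range is limited). The gripper opens to 85 mm and grips with 20 to 120 N. Pads are 22 mm wide; open, the fingers measure 114 mm over their backs; the gripper's body (76 mm by 85 mm) begins 54 mm behind the grasp point. The pads swing forward as they close: fully open they stand 13 mm farther back than shut.
Start: joints at [-1.384, 0.181, 1.607, -0, 1.354, -0.206], TCP at [0.22, -0.531, 0.231] pointing down, gripper open.
Joint ranges: [-2.99, 2.99], [-0.89, 2.07], [0.3, 2.58], [-1.14, 4.28], [0, 2.63], [-3.12, 3.12]. Speed limits (rad/s): [2.57, 2.57, 3.01, 3.14, 3.14, 3.14].

## Interface

Orientations are given as a unit quaternion [w, x, y, z].
In Python, from bench import telemetry, camera, ctrl, spotter gives the robot as it stands.
- The arm moves only by the tool send_rows, never from a script. Its argument "series" is a list of rows, each a list of 3 entries, a list of its own where there are three numbers: the turn, a rotation vector about the world's x, y, z in degrees, then the shift along the world's x, y, z in mm, then the closure, from -1 (fully open) to 1 (shut), so that 0 is half open. In form: [[[rx, ry, rz], [dx, dy, dz], gripper], ...]. A call has 1 to 10 rows; each row is the pose to reach, as a shift and turn from the pose commanded when the call began; what a row does not reach only later rows make up. A row lasts 1/8 s, in which the tool goes at most 62.5 mm and 10.7 degrees, less where a joint would pass 70% of its speed; a pose out of reach is approached as far as the arm can. A call with a gripper value outside its range is refused whole. The fingers move at their own pace and stop on an object; the grip force is fixed at half the most. Time passes only in rows, so rows that repeat a pose let the fingers close. It gives the time, the measured TCP pose, the force, the opening and the grip force at its end, in the units of the state.
- telemetry.get_obs(): the state, without advancing time (a new reading comes with each control period).
- camera(name): name is "side" or "top"; returns a dict with "pixels" (480x640x3 uint8, red, green, blue), "camera_matrix" (3x3 intrinsics, pixels), "xyz" and "orientation" of the camera in the world. Camera axes: x right, y up, looking along -z (the intrinsics and any distortion apply to the point x, -y, -z); pixel columns grow to the right and rows downward; lengths in m; the calibration is good to about 2 mm. A picture is of the moment at which its call begins. There is no depth.
- ctrl.hand_in(): hands the job in; it is judged then, once.
Trained networks look in the newest picture that a camera, given by its name, has taken for a name from the list of things; names that differ only in an ending like _2 or _b are one class to them, and where a whole thing is asked for, a point or a joint stands for the part that bears it (a point fixed in the world has none). Each returns a list of dicts, best first, with "conf" (0 to 1); they miss things now and then, are a little off and sometimes report something else, mostly with a low value. They report only what shows in the picture. A call takes as long as a camera call.
- spotter.boxes_of(thing, camera): "xyz" ([x, y, z] in m, in world coordinates, good to about 4 mm: the middle of the surface that is visible of it).
- spotter.landmark_of(thing, camera): "xyz" ([x, y, z] in m, in world coordinates, good to about 4 mm: a listed point, or the origin of a listed thing).
The state is a dict: "time_s": time; "q": joint angles; "dq": joint speeds; "joint_efforts": joint torques, N m; "eef_pos": TCP position; "eef_rot": TCP orientation; "wrist_force": force on the tool from outside, world axes, zero at the start; "torque": the same for the moment, N m; "opening": opening from 0.0 (shut) to 1.0 (fully open); "grasp_force": force on a finger pad.
Only numpy, scipy, OpenCV 4.12 (cv2) and the standard library are available. Lean on these libraries where they do the work, as an engineer would, in place of code of your own. Each camera call takes 0.05 s, during which the arm holds its last target. There are 200 camera calls.

## Working session

There is one attempt and no reset: what is moved stays moved. The work goes in short steps, Python scripts to look and compute and a tool call to move; the robot and the scene stay as the last step left them, time stands still between calls to the robot, and variables do not carry over. Pictures are saved under pics/ and viewed, at most 10 in all, crops included, and the job is handed in when it is done.

Besides the shell and the picture viewer there is one more tool, called after ">>>" by a JSON object that holds its "method" and its "body", one argument or row to a line. send_rows: Moves the arm, as the interface text tells. Its arguments: {"type":"object","properties":{"series":{"type":"array","items":{"type":"array"}}},"required":["series"]}

```bash
mkdir -p pics
python3 - <<'E'
from bench import telemetry, camera, ctrl, spotter
import cv2,numpy as np
for c in ("top","side"):
    d=camera(c); cv2.imwrite(f"pics/{c}0.png",d["pixels"][:,:,::-1])
    print(c,d["camera_matrix"],d["xyz"],d["orientation"],[k for k in d])
    for t in ["stage","pocket_area","clear_end","carrier_red_grip","carrier_blue_grip","carrier_white_grip","dish","jar","spacer","brush","slidebox"]:
        print(t,[(np.round(r["xyz"],4),round(r["conf"],2)) for r in spotter.landmark_of(t,c)[:2]])
o=telemetry.get_obs();print(o)
E
```

```text
top [[510.77543006   0.         322.6507442 ]
 [  0.         510.77543006 237.45887506]
 [  0.           0.           1.        ]] [0.5423588  0.00896988 0.95884092] [ 0.71203979  0.02994099 -0.02610268 -0.70101464] ['pixels', 'camera_matrix', 'xyz', 'orientation']
stage [(array([0.5269, 0.1026, 0.0008]), 0.92), (array([0.7923, 0.1705, 0.0073]), 0.24)]
pocket_area [(array([0.5391, 0.1562, 0.0515]), 0.77), (array([ 0.7691, -0.1485, -0.0024]), 0.66)]
clear_end [(array([ 0.7686, -0.1522, -0.0041]), 0.67), (array([0.5056, 0.0394, 0.0491]), 0.62)]
carrier_red_grip [(array([ 0.5442, -0.2782,  0.0333]), 0.82)]
carrier_blue_grip [(array([ 0.4498, -0.282 ,  0.0317]), 0.94)]
carrier_white_grip [(array([ 0.6226, -0.2743,  0.0298]), 0.84)]
dish [(array([0.771 , 0.0171, 0.0015]), 0.88)]
jar [(array([0.7887, 0.1703, 0.0062]), 0.85)]
spacer [(array([0.75  , 0.2659, 0.0022]), 0.76)]
brush [(array([ 0.7679, -0.1502, -0.0035]), 0.9)]
slidebox [(array([ 6.343e-01,  3.574e-01, -3.000e-04]), 0.97)]
side [[488.12568056   0.         324.62637397]
 [  0.         488.12568056 247.06551078]
 [  0.           0
[... 809 characters left out ...]
 0.92)]
{'time_s': 1.2, 'q': array([-1.38434974e+00,  1.80822231e-01,  1.60700606e+00,  2.17454100e-05,
        1.35378104e+00, -2.06314102e-01]), 'dq': array([ 0.00148684,  0.00034868,  0.00135642,  0.00015779,  0.00022002,
       -0.00130964]), 'joint_efforts': array([ 6.11104206e-04, -4.44850802e+01, -3.51680446e+01, -7.15673946e-05,
        7.48039402e-04,  3.64927962e-05]), 'eef_pos': array([ 0.2200939 , -0.53122749,  0.23127301]), 'eef_rot': array([-8.22938967e-06,  9.80779727e-01,  1.95118236e-01,  1.06999356e-05]), 'wrist_force': array([-0.60725404, -0.06640028, -0.1193552 ]), 'torque': array([ 0.01469219, -0.04405852,  0.05426047]), 'grasp_force': 0.0, 'opening': 0.9963867501111423}
```

View pics/top0.png

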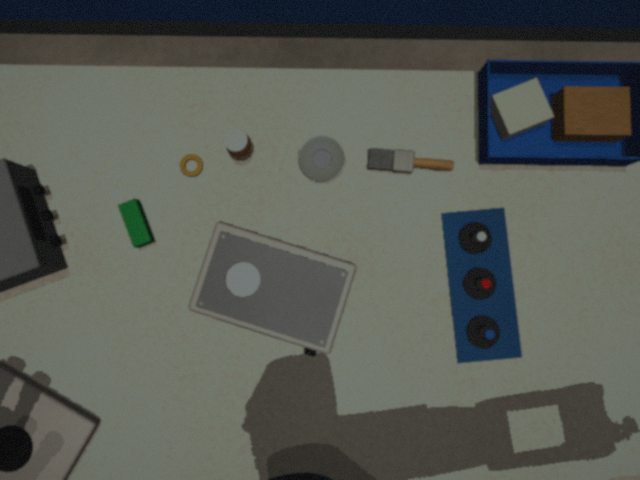

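View pics/side0.png

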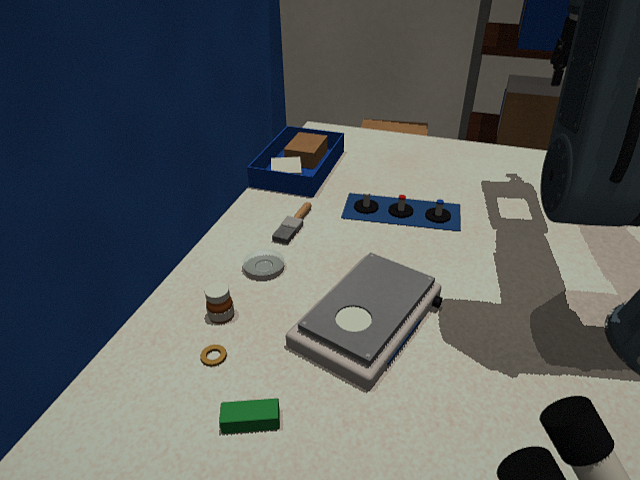

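The top view shows the red cap at about (485,284), between white (481,237) and blue (489,335). The pocket is at (242,280), and the plate's clear end is to the right at about (310,300). The side view agrees: red cap at (402,197), pocket at (353,319). Next I'll measure these more finely.

```bash
cat > h.py <<'E'
from bench import telemetry, camera, ctrl, spotter
import cv2,numpy as np
from scipy.spatial.transform import Rotation as R
def ray(d,uv,z):
    K=d["camera_matrix"];q=d["orientation"];M=R.from_quat([q[1],q[2],q[3],q[0]]).as_matrix()
    v=np.linalg.inv(K)@np.array([uv[0],uv[1],1.]);w=M@np.array([v[0],-v[1],-v[2]])
    o=np.array(d["xyz"]);return o+w*(z-o[2])/w[2]
def blobs(mask,lo=8):
    n,l,s,c=cv2.connectedComponentsWithStats(mask.astype(np.uint8))
    return [(s[i,4],c[i].round(2),l==i) for i in np.argsort(-s[:,4]) if i and False or (i!=0 and s[i,4]>=lo)]
def red(d):
    p=d["pixels"].astype(int);m=(p[:,:,0]>110)&(p[:,:,1]<60)&(p[:,:,2]<60)
    return blobs(m)
E
python3 - <<'E'
from h import *
for c,pk,cap in (("top",(242,280),(485,284)),("side",(353,319),(402,197))):
    d=camera(c);p=d["pixels"].astype(int)
    print(c,[(b[0],b[1],ray(d,b[1],.0425 if c=="side" else .045).round(4)) for b in red(d)][:3])
    # pocket floor by flood fill
    bgr=cv2.GaussianBlur(d["pixels"],(3,3),0);m=np.zeros((482,642),np.uint8)
    n=cv2.floodFill(bgr.copy(),m,pk,255,(22,)*3,(22,)*3,cv2.FLOODFILL_FIXED_RANGE|cv2.FLOODFILL_MASK_ONLY)[0]
    mm=m[1:-1,1:-1];ct=max(cv2.findContours(mm,cv2.RETR_EXTERNAL,cv2.CHAIN_APPROX_NONE)[0],key=len)[:,0]
    for z in (.048,.052):
        w=np.array([ray(d,u,z)[:2] for u in ct]);(cx,cy),r=cv2.minEnclosingCircle(w.astype(np.float32))
        print("pocket",n,z,ray(d,np.argwhere(mm)[:,::-1].mean(0),z).round(4),cx,cy,r)
    # plate: grey region
    g=p.sum(2)/3; print("plate val",p[300,300],p[pk[1],pk[0]])
    s=(300,300) if c=="top" else (380,290)
    m=np.zeros((482,642),np.uint8)
    cv2.floodFill(bgr.copy(),m,s,255,(20,)*3,(20,)*3,cv2.FLOODFILL_FIXED_RANGE|cv2.FLOODFILL_MASK_ONLY)
    ct=max(cv2.findContours(m[1:-1,1:-1],cv2.RETR_EXTERNAL,cv2.CHAIN_APPROX_NONE)[0],key=len)[:,0]
    w=np.array([ray(d,u,.052)[:2] for u in ct]).astype(np.float32)*1000
    print("plate",cv2.minAreaRect(w))
    for nme in ("dark",):pass
E
```

```text
top [(np.int32(20), array([485.95, 283.2 ]), array([ 0.5378, -0.2773,  0.045 ]))]
pocket 941 0.048 [0.5385 0.1555 0.048 ] 0.5386289358139038 0.15544435381889343 0.030899064615368843
pocket 941 0.052 [0.5385 0.1548 0.052 ] 0.538645327091217 0.15480110049247742 0.03076380304992199
plate val [84 85 83] [116 122 120]
plate ((523.4076538085938, 103.13218688964844), (241.9593505859375, 144.3001251220703), 73.35004425048828)
side [(np.int32(15), array([401.67, 196.07]), array([ 0.5385, -0.2867,  0.0425]))]
pocket 643 0.048 [0.5387 0.1512 0.048 ] 0.5386178493499756 0.15149010717868805 0.02977685257792473
pocket 643 0.052 [0.5378 0.1551 0.052 ] 0.5376731157302856 0.1553693264722824 0.029578182846307755
plate val [175 178 162] [174 179 160]
plate ((520.788818359375, 100.18232727050781), (239.94044494628906, 144.24884033203125), 73.27323150634766)
```

>>> {"method": "send_rows", "body": {
  "series": [
    [[0, 0, -9], [55, 43, 0], -1],
    [[0, 0, -18], [110, 86, 0], -1],
    [[0, 0, -18], [160, 127, 0], -1],
    [[0, 0, -18], [210, 166, 0], -1],
    [[0, 0, -18], [260, 205, 0], -1],
    [[0, 0, -18], [300, 238, 0], -1],
    [[0, 0, -18], [319, 252, 0], -1],
    [[0, 0, -18], [319, 252, 0], -1],
    [[0, 0, -18], [319, 252, -60], -1],
    [[0, 0, -18], [319, 252, -100], -1]
  ]
}}

```text
time_s: 2.55
eef_pos: [0.5377, -0.2796, 0.1293]
eef_rot: [-0.0, 0.999, 0.039, -0.001]
wrist_force: [-0.2, 0.2, -0.2]
opening: 1.001
grasp_force: 0.0
```

Run:
```python
from h import *
o=telemetry.get_obs();print(o['time_s'],o['eef_pos'],o['eef_rot'],o['q'])
d=camera("side");cv2.imwrite("pics/s1.png",cv2.resize(d["pixels"][100:300,270:540,::-1],None,fx=2.9,fy=2.9,interpolation=cv2.INTER_CUBIC))
```

```text
2.55 [ 0.53765319 -0.27956231  0.1292512 ] [-3.06622285e-04  9.99241649e-01  3.89295044e-02 -7.26261595e-04] [-6.74870053e-01  3.55320195e-01  1.60861531e+00 -5.27389271e-04
  1.17915662e+00  8.18249234e-01]
```

View pics/s1.png

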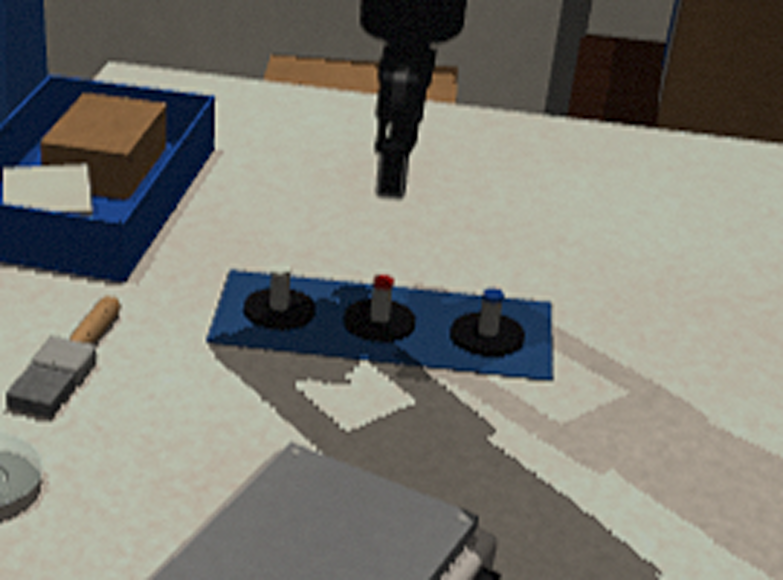

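The open gripper (tip at crop (391,195)) lines up with the red post (382,285) once the image's vertical lean is allowed for. Blue and white are clear, so I'll descend and grip.

>>> {"method": "send_rows", "body": {
  "series": [
    [[0, 0, 0], [1, 1, -40], -1],
    [[0, 0, 0], [1, 1, -75], -1],
    [[0, 0, 0], [1, 1, -100], -1],
    [[0, 0, 0], [1, 1, -113], -1],
    [[0, 0, 0], [1, 1, -113], -1],
    [[0, 0, 0], [1, 1, -113], 1],
    [[0, 0, 0], [1, 1, -113], 1],
    [[0, 0, 0], [1, 1, -113], 1],
    [[0, 0, 0], [1, 1, -113], 1],
    [[0, 0, 0], [1, 1, -113], 1]
  ]
}}

```text
time_s: 3.85
eef_pos: [0.5405, -0.2784, 0.0189]
eef_rot: [0.0, 0.999, 0.039, 0.0]
wrist_force: [-0.2, 0.6, 4.7]
opening: 0.163
grasp_force: 58.4
```

>>> {"method": "send_rows", "body": {
  "series": [
    [[0, 0, 0], [0, 0, 0], 1],
    [[0, 0, 0], [0, 0, 15], 1],
    [[0, 0, 0], [0, 0, 50], 1],
    [[0, 0, 0], [0, 0, 90], 1],
    [[0, 0, 0], [0, 0, 110], 1],
    [[0, 0, 0], [0, 0, 110], 1],
    [[0, 0, 0], [0, 0, 110], 1]
  ]
}}

```text
time_s: 4.72
eef_pos: [0.5392, -0.2775, 0.1266]
eef_rot: [-0.001, 0.999, 0.039, -0.001]
wrist_force: [-1.0, 0.5, -1.8]
opening: 0.163
grasp_force: 58.5
```

>>> {"method": "send_rows", "body": {
  "series": [
    [[0, 0, 0], [-5, 40, 0], 1],
    [[0, 0, 0], [-10, 85, 0], 1],
    [[0, 0, 0], [-15, 130, 0], 1],
    [[0, 0, 0], [-20, 175, 0], 1],
    [[0, 0, 0], [-25, 220, 0], 1],
    [[0, 0, 0], [-30, 265, 0], 1],
    [[0, 0, 0], [-34, 300, 0], 1],
    [[0, 0, 0], [-36, 318, 0], 1],
    [[0, 0, 0], [-36, 318, -20], 1],
    [[0, 0, 0], [-36, 318, -35], 1]
  ]
}}

```text
time_s: 5.98
eef_pos: [0.5035, 0.0396, 0.0918]
eef_rot: [-0.0, 0.999, 0.039, -0.001]
wrist_force: [-0.8, 0.3, 0.0]
opening: 0.164
grasp_force: 58.7
```

Run:
```python
from h import *
o=telemetry.get_obs();print(o['time_s'],o['eef_pos'],o['eef_rot'],o['wrist_force'],o['opening'],o['grasp_force'])
for c in("top","side"):
    d=camera(c);print(c,[(b[0],b[1]) for b in red(d)],[(np.round(r["xyz"],4),round(r["conf"],2)) for r in spotter.landmark_of("carrier_red_grip",c)[:1]])
cv2.imwrite("pics/s2.png",cv2.resize(d["pixels"][130:400,250:520,::-1],None,fx=2.2,fy=2.2,interpolation=cv2.INTER_CUBIC))
```

```text
5.975 [0.50347926 0.03963389 0.09175481] [-3.14602676e-05  9.99226014e-01  3.93270727e-02 -8.68160398e-04] [-0.82529198  0.26199986  0.00689819] 0.1639094918093431 58.680607080459595
top [] []
side [] [(array([0.5001, 0.0352, 0.1074]), 0.85)]
```

View pics/s2.png

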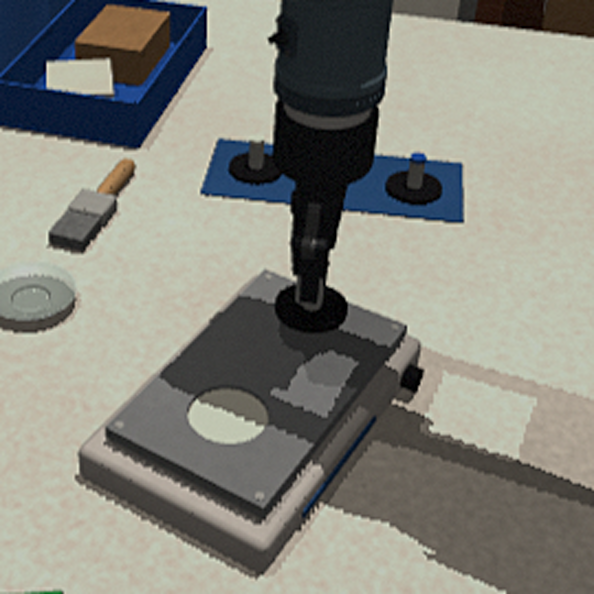

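The red carrier is gripped upright over the clear end (disc at crop (310,308)). The pocket is empty at (228,415). Lowering it slowly now.

>>> {"method": "send_rows", "body": {
  "series": [
    [[0, 0, 0], [0, 0, -8], 1],
    [[0, 0, 0], [0, 0, -15], 1],
    [[0, 0, 0], [0, 0, -19], 1],
    [[0, 0, 0], [0, 0, -21], 1],
    [[0, 0, 0], [0, 0, -21], 1],
    [[0, 0, 0], [0, 0, -21], 1]
  ]
}}

```text
time_s: 6.92
eef_pos: [0.5043, 0.0398, 0.0725]
eef_rot: [0.0, 0.999, 0.039, 0.0]
wrist_force: [-0.7, 0.8, -1.7]
opening: 0.167
grasp_force: 58.7
```

>>> {"method": "send_rows", "body": {
  "series": [
    [[0, 0, 0], [0, 0, -0.5], 1],
    [[0, 0, 0], [0, 0, -1], 1],
    [[0, 0, 0], [0, 0, -1], 1]
  ]
}}

```text
time_s: 7.3
eef_pos: [0.5041, 0.0398, 0.0713]
eef_rot: [-0.0, 0.999, 0.039, -0.0]
wrist_force: [-0.5, 0.0, -1.5]
opening: 0.165
grasp_force: 58.7
```

>>> {"method": "send_rows", "body": {
  "series": [
    [[0, 0, 0], [0, 0, -0.5], 1],
    [[0, 0, 0], [0, 0, -1], 1],
    [[0, 0, 0], [0, 0, -1], 1]
  ]
}}

```text
time_s: 7.68
eef_pos: [0.5041, 0.0398, 0.0702]
eef_rot: [-0.0, 0.999, 0.039, -0.0]
wrist_force: [0.4, 0.1, -1.9]
opening: 0.164
grasp_force: 58.7
```

>>> {"method": "send_rows", "body": {
  "series": [
    [[0, 0, 0], [0, 0, -0.5], 1],
    [[0, 0, 0], [0, 0, -1], 1],
    [[0, 0, 0], [0, 0, -1], 1]
  ]
}}

```text
time_s: 8.05
eef_pos: [0.5041, 0.0398, 0.0692]
eef_rot: [-0.0, 0.999, 0.039, -0.0]
wrist_force: [0.2, -0.1, -1.8]
opening: 0.164
grasp_force: 58.7
```

>>> {"method": "send_rows", "body": {
  "series": [
    [[0, 0, 0], [0, 0, -0.5], 1],
    [[0, 0, 0], [0, 0, -0.5], 1],
    [[0, 0, 0], [0, 0, -0.5], 1]
  ]
}}

```text
time_s: 8.43
eef_pos: [0.5041, 0.0398, 0.0688]
eef_rot: [-0.0, 0.999, 0.039, -0.0]
wrist_force: [0.1, 0.6, -1.0]
opening: 0.165
grasp_force: 58.7
```

>>> {"method": "send_rows", "body": {
  "series": [
    [[0, 0, 0], [0, 0, -0.5], 1],
    [[0, 0, 0], [0, 0, -0.5], 1],
    [[0, 0, 0], [0, 0, -0.5], 1]
  ]
}}

```text
time_s: 8.8
eef_pos: [0.5041, 0.0398, 0.0683]
eef_rot: [0.0, 0.999, 0.039, -0.0]
wrist_force: [-0.6, -1.0, -1.4]
opening: 0.168
grasp_force: 58.7
```

>>> {"method": "send_rows", "body": {
  "series": [
    [[0, 0, 0], [0, 0, -0.5], 1],
    [[0, 0, 0], [0, 0, -0.5], 1],
    [[0, 0, 0], [0, 0, -0.5], 1]
  ]
}}

```text
time_s: 9.18
eef_pos: [0.5042, 0.0398, 0.0679]
eef_rot: [0.0, 0.999, 0.039, 0.0]
wrist_force: [-0.5, -0.5, 0.2]
opening: 0.166
grasp_force: 58.7
```

>>> {"method": "send_rows", "body": {
  "series": [
    [[0, 0, 0], [0, 0, -0.3], 1],
    [[0, 0, 0], [0, 0, -0.3], 1],
    [[0, 0, 0], [0, 0, -0.3], 1]
  ]
}}

```text
time_s: 9.55
eef_pos: [0.5042, 0.0398, 0.0679]
eef_rot: [0.0, 0.999, 0.039, 0.0]
wrist_force: [-2.7, 0.5, 5.3]
opening: 0.165
grasp_force: 59.0
```

>>> {"method": "send_rows", "body": {
  "series": [
    [[0, 0, 0], [1.5, 5, 0.1], 1],
    [[0, 0, 0], [4, 14, 0.1], 1],
    [[0, 0, 0], [7, 24, 0.1], 1],
    [[0, 0, 0], [10, 34, 0.1], 1],
    [[0, 0, 0], [13, 44, 0.1], 1],
    [[0, 0, 0], [16, 54, 0.1], 1],
    [[0, 0, 0], [17, 57, 0.1], 1],
    [[0, 0, 0], [17, 57, 0.1], 1]
  ]
}}

```text
time_s: 10.55
eef_pos: [0.5216, 0.0978, 0.0679]
eef_rot: [-0.0, 0.999, 0.04, 0.0]
wrist_force: [0.5, 0.5, 5.4]
opening: 0.168
grasp_force: 59.2
```

>>> {"method": "send_rows", "body": {
  "series": [
    [[0, 0, 0], [1.5, 5, 0], 1],
    [[0, 0, 0], [4, 13, 0], 1],
    [[0, 0, 0], [7, 23, 0], 1],
    [[0, 0, 0], [9, 31, 0], 1],
    [[0, 0, 0], [11, 38, 0], 1],
    [[0, 0, 0], [12.5, 43, 0], 1],
    [[0, 0, 0], [12.5, 43, 0], 1]
  ]
}}

```text
time_s: 11.42
eef_pos: [0.534, 0.1407, 0.0678]
eef_rot: [-0.0, 0.999, 0.04, 0.0]
wrist_force: [-0.2, -1.0, 4.3]
opening: 0.16
grasp_force: 59.3
```

Run:
```python
from h import *
o=telemetry.get_obs();print(o['time_s'],o['eef_pos'],o['wrist_force'],o['torque'])
d=camera("side");print([(b[0],b[1]) for b in red(d)])
cv2.imwrite("pics/s3.png",cv2.resize(d["pixels"][230:400,270:460,::-1],None,fx=3.5,fy=3.5,interpolation=cv2.INTER_CUBIC))
d=camera("top");cv2.imwrite("pics/t3.png",cv2.resize(d["pixels"][200:370,170:370,::-1],None,fx=3.5,fy=3.5,interpolation=cv2.INTER_CUBIC))
```

```text
11.425 [0.53397836 0.14072276 0.06782719] [-0.17812454 -1.02889066  4.34252578] [-0.16234725  0.07914795 -0.00218901]
[]
```

View pics/s3.png

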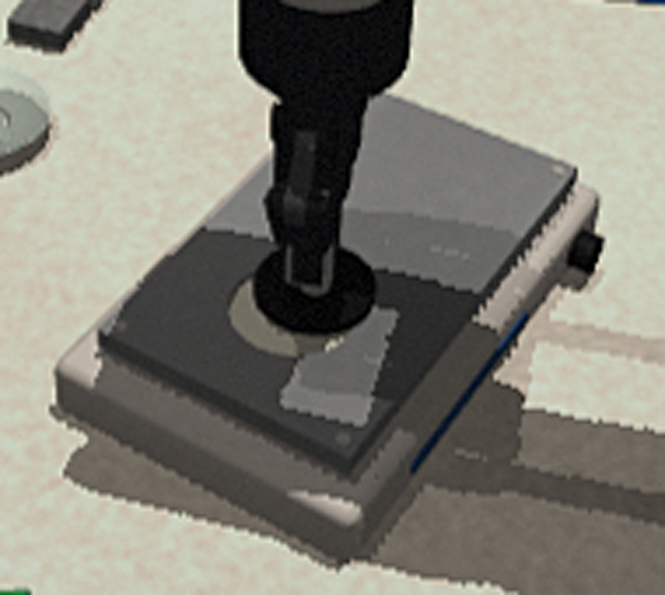

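The disc (crop centre about (316,289)) partly covers the pocket, whose visible crescent is to the lower left. I'll measure the remaining offset in this same camera.

Run:
```python
from h import *
d=camera("side");g=cv2.cvtColor(d["pixels"],cv2.COLOR_RGB2GRAY)
for T in (18,24,30):
    m=(g<T)&(np.arange(480)[:,None]>300);b=blobs(m,100)
    for a,c,l in b[:2]:
        r=np.argwhere(l);print(T,a,c,r.min(0),r.max(0))
u=(np.array([316,289])+.5)/3.5-.5+[270,230]
print(u,ray(d,u,.058),ray(d,u,.055))
print(np.array2string(g[296:328:2,338:382:2]))
```

```text
18 3028 [575.88 431.69] [396 540] [465 613]
18 1416 [529.12 465.22] [447 498] [479 565]
24 3497 [576.73 430.87] [396 540] [465 613]
24 1688 [529.63 465.52] [447 497] [479 565]
30 3528 [576.72 430.88] [396 540] [465 613]
30 1690 [529.61 465.51] [447 497] [479 565]
[359.92857143 312.21428571] [0.52952853 0.14192012 0.058     ] [0.53020269 0.1389123  0.055     ]
[[109 109 131 128 138  23   8  18  12  10  10  10   6   7   1 107 100 104
  101 101 103 100]
 [ 67  64  60  58  56  45  12   9  11  16  16  13   9  19   3 107 101 100
  103 101 101 103]
 [ 67  64  64  66  64  63  22  47   7   8  10  14   9  48  15  88 109 105
  103 103 101 101]
 [ 64  66  65  65  61   9   1  68  13  10   7  13  17  67   4   4   9  89
  106 104 101 103]
 [ 64  65  64  63   7  13   1  65   6  12  15   5  48  62   6   1   2   0
   90 105 100 100]
 [ 64  66  69   9  12  12   0  66   9   9  22  15  48  62   0   6  12   4
    0  90  90  83]
 [ 64  58  41   5   5  11   7  67  11  13  13  13  55  64   7  12  12  10
    4  12  43  41]
 [ 45  88  44  11   8  11   2  54  37  17   8   8  61  46   2   8   4   5
    1   1  47  43]
 [ 95 115  46  12  15  10   7   6  10  52  68  57  65  20   6   5   3   2
   11   3  45  44]
 [113 111  60   3   8   3   9   1   8   1  19  36  11   2  14  19  19  14
    7   6  43  42]
 [112 113 109   2   7  11  12   3   5   6   9   6   6   2   3   2  19  12
   14   5  41  42]
 [110 110 117  31   0  16   8  11   5   8   6   2   7   7   5  17  18  19
   12  96  81  78]
 [108 111 110 119  23   2  15  11  10   0   0  12   9   5  10  19  19  12
   24 104 102 101]
 [111 109 110 111 101  37   2   1   1   9   7   2   1   2   4   9   5  46
  106  97 101 101]
 [110 112 109 110 113 120  68  35   9   0   1   3  10   1   0  37  77 106
   99  99 101 104]
 [ 58 109 111 110 110 112 114 118  78  72  66  62  61  63  72  95 101  99
   98  97  99  73]]
```

```bash
cat >> h.py <<'E'
def proj(d,P):
    q=d["orientation"];M=R.from_quat([q[1],q[2],q[3],q[0]]).as_matrix()
    c=(np.atleast_2d(P)-d["xyz"])@M; c[:,1:]*=-1
    u=c@d["camera_matrix"].T; return u[:,:2]/u[:,2:]
def fitdisc(d,g0,r0=306,zb=.052):
    from scipy.optimize import minimize
    g=cv2.cvtColor(d["pixels"],cv2.COLOR_RGB2GRAY)
    a=np.linspace(0,6.2832,120);S=16
    obs=(g[r0:340,335:390]<32).astype(float)
    def cost(c):
        P=[[c[0]+.03*np.cos(t),c[1]+.03*np.sin(t),z] for z in (zb,zb+.006) for t in a]
        h=cv2.convexHull(((proj(d,P)-[335,r0]+.5)*S).astype(np.int32))
        m=np.zeros(((340-r0)*S,55*S),np.uint8);cv2.fillPoly(m,[h],1)
        return np.abs(cv2.resize(m.astype(np.float32),(55,340-r0),interpolation=cv2.INTER_AREA)-obs).sum()
    r=minimize(cost,g0,method="Nelder-Mead",options=dict(initial_simplex=np.array(g0)+[[0,0],[.006,0],[0,.006]],xatol=1e-4))
    return r.x,r.fun
E
python3 - <<'E'
from h import *
d=camera("side")
for r0 in (308,312,316): print(fitdisc(d,[.532,.141],r0))
E
```

```text
(array([0.53131131, 0.13699643]), np.float64(57.3046875))
(array([0.53156905, 0.13692694]), np.float64(30.4296875))
(array([0.53172611, 0.13712578]), np.float64(10.9375))
```

>>> {"method": "send_rows", "body": {
  "series": [
    [[0, 0, 0], [2, 3, 0], 1],
    [[0, 0, 0], [4, 6, 0], 1],
    [[0, 0, 0], [6, 9, 0], 1],
    [[0, 0, 0], [7, 11, 0], 1],
    [[0, 0, 0], [7, 12, 0], 1],
    [[0, 0, 0], [7, 12, 0], 1],
    [[0, 0, 0], [7, 12, 0], 1]
  ]
}}

```text
time_s: 12.5
eef_pos: [0.5407, 0.1519, 0.0676]
eef_rot: [-0.0, 0.999, 0.039, 0.0]
wrist_force: [1.1, -2.3, 3.6]
opening: 0.162
grasp_force: 59.3
```

Run:
```python
from h import *
o=telemetry.get_obs();print(o['time_s'],o['eef_pos'],o['wrist_force'],o['torque'])
d=camera("side")
for r0 in (312,316): print(fitdisc(d,[.538,.151],r0))
cv2.imwrite("pics/s4.png",cv2.resize(d["pixels"][280:360,300:410,::-1],None,fx=6,fy=6,interpolation=cv2.INTER_CUBIC))
```

```text
12.5 [0.54068213 0.15190837 0.06758509] [ 1.13956009 -2.26330543  3.6346748 ] [-0.47065832  0.01650221 -0.00503212]
(array([0.5381519 , 0.14822198]), np.float64(53.19140625))
(array([0.53811629, 0.14833178]), np.float64(28.13671875))
```

View pics/s4.png

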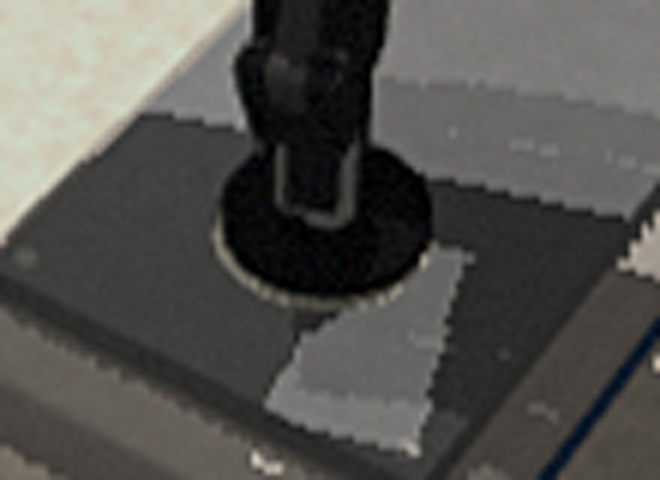

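A thin pocket crescent remains at the lower left of the disc (crop about (225,240) to (330,300)), so it still needs a few mm of +y and perhaps a little +x. I'll go in small steps and watch the force.

>>> {"method": "send_rows", "body": {
  "series": [
    [[0, 0, 0], [0.2, 1, 0], 1],
    [[0, 0, 0], [0.3, 1.5, 0], 1],
    [[0, 0, 0], [0.3, 1.5, 0], 1]
  ]
}}

```text
time_s: 12.92
eef_pos: [0.54, 0.1536, 0.0667]
eef_rot: [-0.0, 0.999, 0.039, -0.001]
wrist_force: [-0.1, 0.0, -1.8]
opening: 0.165
grasp_force: 58.6
```

>>> {"method": "send_rows", "body": {
  "series": [
    [[0, 0, 0], [0, 1, 0], 1],
    [[0, 0, 0], [0, 1, 0], 1],
    [[0, 0, 0], [0, 1, 0], 1]
  ]
}}

```text
time_s: 13.3
eef_pos: [0.5409, 0.1543, 0.0676]
eef_rot: [-0.0, 0.999, 0.039, -0.0]
wrist_force: [-0.6, 0.3, -1.7]
opening: 0.168
grasp_force: 58.6
```

Run:
```python
from h import *
o=telemetry.get_obs();print(o['time_s'],o['eef_pos'],o['wrist_force'],o['torque'],o['eef_rot'])
```

```text
13.3 [0.54086593 0.15433841 0.0675564 ] [-0.60162448  0.31288934 -1.69894838] [ 0.09017341  0.02705469 -0.01246606] [-4.06677015e-05  9.99226555e-01  3.93228945e-02 -3.28791474e-05]
```

The contact force has gone (only the carrier's weight is left), so the disc is over the pocket. I'll lower it gently.

>>> {"method": "send_rows", "body": {
  "series": [
    [[0, 0, 0], [0, 0, -0.5], 1],
    [[0, 0, 0], [0, 0, -1], 1],
    [[0, 0, 0], [0, 0, -1], 1]
  ]
}}

```text
time_s: 13.68
eef_pos: [0.5409, 0.1542, 0.0665]
eef_rot: [-0.0, 0.999, 0.039, -0.0]
wrist_force: [0.2, 0.5, -1.5]
opening: 0.164
grasp_force: 58.5
```

>>> {"method": "send_rows", "body": {
  "series": [
    [[0, 0, 0], [0, 0, -0.5], 1],
    [[0, 0, 0], [0, 0, -0.5], 1],
    [[0, 0, 0], [0, 0, -0.5], 1]
  ]
}}

```text
time_s: 14.05
eef_pos: [0.5409, 0.1543, 0.0661]
eef_rot: [-0.0, 0.999, 0.039, 0.0]
wrist_force: [0.5, 0.2, -1.7]
opening: 0.165
grasp_force: 58.6
```

>>> {"method": "send_rows", "body": {
  "series": [
    [[0, 0, 0], [0, 0, -0.5], 1],
    [[0, 0, 0], [0, 0, -1], 1],
    [[0, 0, 0], [0, 0, -1], 1]
  ]
}}

```text
time_s: 14.42
eef_pos: [0.5409, 0.1543, 0.065]
eef_rot: [-0.0, 0.999, 0.039, -0.0]
wrist_force: [0.0, 1.5, -1.3]
opening: 0.163
grasp_force: 58.6
```

>>> {"method": "send_rows", "body": {
  "series": [
    [[0, 0, 0], [0, 0, -0.5], 1],
    [[0, 0, 0], [0, 0, -0.5], 1],
    [[0, 0, 0], [0, 0, -0.5], 1]
  ]
}}

```text
time_s: 14.8
eef_pos: [0.5409, 0.1543, 0.0646]
eef_rot: [-0.0, 0.999, 0.039, -0.0]
wrist_force: [0.1, 0.3, -1.9]
opening: 0.16
grasp_force: 58.6
```

>>> {"method": "send_rows", "body": {
  "series": [
    [[0, 0, 0], [0, 0, -0.5], 1],
    [[0, 0, 0], [0, 0, -0.5], 1],
    [[0, 0, 0], [0, 0, -0.5], 1]
  ]
}}

```text
time_s: 15.18
eef_pos: [0.5409, 0.1543, 0.0641]
eef_rot: [0.0, 0.999, 0.039, -0.0]
wrist_force: [-0.1, -0.7, -1.5]
opening: 0.162
grasp_force: 58.6
```

>>> {"method": "send_rows", "body": {
  "series": [
    [[0, 0, 0], [0, 0, -0.4], 1],
    [[0, 0, 0], [0, 0, -0.4], 1],
    [[0, 0, 0], [0, 0, -0.4], 1]
  ]
}}

```text
time_s: 15.55
eef_pos: [0.541, 0.1543, 0.0639]
eef_rot: [0.0, 0.999, 0.039, 0.0]
wrist_force: [-1.0, -0.1, 2.4]
opening: 0.161
grasp_force: 58.9
```

>>> {"method": "send_rows", "body": {
  "series": [
    [[0, 0, 0], [0, 0, -0.2], 1],
    [[0, 0, 0], [0, 0, -0.2], 1],
    [[0, 0, 0], [0, 0, -0.2], 1]
  ]
}}

```text
time_s: 15.92
eef_pos: [0.541, 0.1543, 0.0639]
eef_rot: [0.0, 0.999, 0.039, 0.0]
wrist_force: [-3.3, -1.3, 4.9]
opening: 0.166
grasp_force: 59.2
```

It's home: it went down 4.0 mm and is resting on the floor. Releasing and retreating upward.

>>> {"method": "send_rows", "body": {
  "series": [
    [[0, 0, 0], [0, 0, 0.2], 0.5],
    [[0, 0, 0], [0, 0, 0.2], 0],
    [[0, 0, 0], [0, 0, 0.2], -0.5],
    [[0, 0, 0], [0, 0, 0.2], -0.5],
    [[0, 0, 0], [0, 0, 10], -0.5],
    [[0, 0, 0], [0, 0, 30], -0.5],
    [[0, 0, 0], [0, 0, 70], -0.5],
    [[0, 0, 0], [0, 0, 110], -0.5],
    [[0, 0, 0], [0, 0, 150], -0.5],
    [[0, 0, 0], [0, 0, 150], -0.5]
  ]
}}

```text
time_s: 17.18
eef_pos: [0.5435, 0.1545, 0.2185]
eef_rot: [-0.0, 0.999, 0.039, 0.004]
wrist_force: [-0.5, 1.0, 0.1]
opening: 0.75
grasp_force: 0.0
```

>>> {"method": "send_rows", "body": {
  "series": [
    [[0, 0, 0], [-30, -50, 0], -0.5],
    [[0, 0, 0], [-60, -100, 0], -0.5],
    [[0, 0, 0], [-90, -150, 0], -0.5],
    [[0, 0, 0], [-120, -200, 0], -0.5],
    [[0, 0, 0], [-120, -200, 0], -0.5],
    [[0, 0, 0], [-120, -200, 0], -0.5]
  ]
}}

```text
time_s: 17.92
eef_pos: [0.4209, -0.0457, 0.2134]
eef_rot: [-0.0, 0.999, 0.039, 0.0]
wrist_force: [1.0, 0.1, 0.2]
opening: 0.752
grasp_force: 0.0
```

Run:
```python
from h import *
o=telemetry.get_obs();print(o['time_s'],o['eef_pos'],o['wrist_force'],o['opening'])
for c in("top","side"):
    d=camera(c);print(c,[(b[0],b[1],ray(d,b[1],.09 if c=="top" else .0875).round(4)) for b in red(d)],[(np.round(r["xyz"],4),round(r["conf"],2)) for r in spotter.landmark_of("carrier_red_grip",c)[:1]])
for zb in(.052,.048):print(zb,fitdisc(d,[.538,.152],306,zb))
cv2.imwrite("pics/s5.png",cv2.resize(d["pixels"][270:380,280:430,::-1],None,fx=5,fy=5,interpolation=cv2.INTER_CUBIC))
```

```text
17.925 [ 0.42085955 -0.04569337  0.21336488] [0.97478861 0.07320933 0.15735031] 0.7518320483393142
top [(np.int32(42), array([238.81, 279.07]), array([0.5383, 0.1554, 0.09  ]))] [(array([0.5446, 0.154 , 0.0795]), 0.73)]
side [(np.int32(49), array([353.9 , 301.14]), array([0.5391, 0.1492, 0.0875]))] [(array([0.5412, 0.1489, 0.077 ]), 0.94)]
0.052 (array([0.53836003, 0.15268402]), np.float64(191.375))
0.048 (array([0.53918022, 0.14893321]), np.float64(186.77734375))
```

View pics/s5.png

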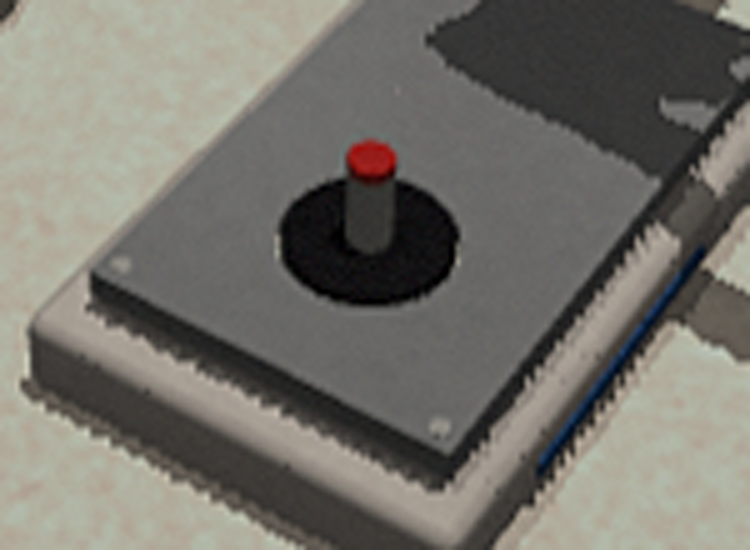

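The disc fills the pocket evenly (crop centre about (369,240)) with the post upright, and the gripper is clear. Handing in.

```bash
python3 -c "
from bench import ctrl;print(ctrl.hand_in())"
```

```text
the job is handed in; nothing more can be done
None
```

The red-capped carrier sits home and upright in the pocket, released with the gripper clear, and the job is handed in; the hand-in call gave no verdict.

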